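Flip the mirrored mug hanger over the drip tray

ROBOT

A 7-joint arm with a two-finger parallel gripper is mounted at the origin on a cart in front of the work surface, level with it; the furniture and walls round the work are solid. World frame = base frame: x ahead of the robot, y to its left, z up, the work surface at z = 0. Lengths are in m, angles in rad, forces in N, time in s.
With the tool pointing down it reaches from about 0.425 to 0.925 m from the base axis. Payload 6.8 kg.
Tool frame: the origin (TCP) lies midway between the tips of the shut fingers; the grasp point (between the pads) lies 19 mm behind it; z points along the fingers, y is the line along which they close (so a half turn about z gives the same grasp; the last joint's range is limited). The gripper opens to 85 mm and grips with 20 to 120 N. Pads are 22 mm wide; open, the fingers measure 114 mm over their backs; the gripper's body (76 mm by 85 mm) begins 54 mm behind the grasp point. The pads swing forward as they close: fully open they stand 13 mm farther back than shut.
Start: joints at [-1.288, 0.477, 0.022, 1.555, -0.011, 1.109, -0.083], TCP at [0.257, 0.624, 0.231] pointing down, gripper open.
Joint ranges: [-2.96, 2.96], [-0.34, 2.1], [-1.41, 1.46], [0.24, 2.44], [-1.37, 4.51], [0.17, 1.92], [-2.96, 2.96]. Speed limits (rad/s): [2.39, 2.39, 3.14, 3.14, 3.14, 3.14, 3.14].

INTERFACE

Orientations are given as a rotation vector (axis times angle).
In Python, from bench import status, vision, r gives the robot as it stands. The module is installed in compiled form; this text tells all that it offers.
- The arm moves only by the shell command python3 -m handwheel 'ROWS' [OPENING] [FORCE]. ROWS is JSON, a list of rows, each an object with "dp": the shift along the tool's x, y, z in m, a list of three; "delta_rot": the turn, a rotation vector about the tool's x, y, z in rad, a list of three. In form: [{"dp": [x, y, z], "delta_rot": [rx, ry, rz]}, ...]. A call has 1 to 12 rows; each row is the pose to reach, as a shift and turn from the pose commanded when the call began, along the tool's axes at that moment; what a row does not reach only later rows make up. A row lasts 1/8 s, in which the tool goes at most 62.5 mm and 10.7 degrees, less where a joint would pass 70% of its speed; a pose out of reach is approached as far as the arm can. A call with a gripper value outside its range is refused whole. OPENING is the opening, from 0 (shut) to 1 (fully open), set as the call begins (- or left out, the last holds). The fingers move at their own pace and stop on an object; FORCE is the grip in N (left out, the last holds). Time passes only in rows, so rows that repeat a pose let the fingers close. It gives the time, the measured TCP pose, the force, the opening and the grip force at its end, in the units of the state.
- status.get_obs(): the state, without advancing time (a new reading comes with each control period).
- vision.grab_frame(name): name is "scene" or "top" or "wrist"; returns a dict with "img" (480x640x3 uint8, blue, green, red), "fovy" (degrees; the focal length in pixels is half the picture's height over the tangent of half this angle, whatever the lens; pixels are square), "cx", "cy" (the principal point, pixels), "world_from_camera" (4x4, takes a point from camera to world coordinates). Camera axes: x right, y up, looking along -z (the intrinsics and any distortion apply to the point x, -y, -z); pixel columns grow to the right and rows downward; lengths in m; the calibration is good to about 2 mm. The wrist camera is an equidistant fisheye: a pixel r from the principal point sees the ray r / f radians off the axis. A picture is of the moment at which its call begins. There is no depth.
- r.hand_in(): hands the job in; it is judged then, once.
The state is a dict: "clock": time; "joints": joint angles; "qvel": joint speeds; "tau": joint torques, N m; "tcp_pos": TCP position; "orientation": TCP orientation; "contact_force": force on the tool from outside, world axes, zero at the start; "moment": the same for the moment, N m; "grip_width": finger opening in m; "gripper_force": force on a finger pad.
Only numpy, scipy, OpenCV 4.12 (cv2) and the standard library are available. Lean on these libraries where they do the work, as an engineer would, in place of code of your own. Each camera call takes 0.05 s, during which the arm holds its last target. There are 200 camera calls.

TASK

Two identical white mug hangers stand in the wooden rack, but one has been put in the mirrored way round: its arm reaches out towards the little round green pot instead of over the blue drip tray. Flip only that one, by a half turn about its stem, and set it back upright in its pocket, square to the rack, so that both arms reach out on the drip tray's side. Leave the other hanger and the drip tray where they are, and let go.

Things in the scene. Friction and masses are not known exactly. Their poses are not given: they have to be found in the camera images.
- hanger_a: White flat upside-down-L mug hanger, upright: dark foot 56 x 44 x 12 mm (x, y, z); stem 26 wide (x), 16 mm thick (y), up from the foot's middle to 140 mm; at its top one arm, 16 thick, 18 high, out along the hanger's +x to 95 mm from the stem's axis, lip at its tip up to 151 mm. Under 0.3 kg, balanced within 10 mm of the stem's axis. Origin: centre of the foot's underside; z up, arm to +x.
- hanger_b: The other hanger: the same part, size and frame (arm to its +x). The two stand about 110 mm apart, one in each pocket of the rack, one arm pointing to each side. An arm sweeps a 95 mm circle when its hanger is turned: lift about 60 mm to turn it above its neighbour.
- rack: Brown wooden rack fixed on the worktop, 96 x 194 x 16 mm (x, y, z), with two pockets 76 x 64 mm (x, y), floor 6 mm and rim 16 mm above the worktop, so a foot has 10 mm of play all round. Pocket centres at y = -55 and +55 mm, x = 0. Origin: centre of the underside; y along the row of pockets, z up. Arms point to its +x or -x side.
- drip_tray: Loose blue ribbed plastic drip tray, 80 x 190 x 14 mm (x, y, z), lying beside the rack, long side along the rack's y, centre about 109 mm from the rack's, on its +x or -x side (it varies); a round green pot, 67 mm wide and 24 high, stands on the other side. Origin: centre of the underside.
Mind the look-alikes: they are no part of the job. Leave any red look-alike of the hanger_b alone.

How it is judged:
At the end, for the whole second after the job is handed in: Both hangers stand at rest, upright within about 6 degrees, feet down on the pocket floors of the rack (origin 3 to 10 mm above the worktop, within 20 mm of the row's middle line), square to the rack within 12 degrees, and each has the drip tray on its arm's (+x) side (x of drip_tray in the frame of hanger_a above 0.06 m and angle between the y axis of each of hanger_a, hanger_b and the y axis of rack, either way round below 0.21 rad and angle between each of hanger_a, hanger_b's own z axis and vertical below 0.1 rad and z of hanger_a in the frame of rack between 0.003 and 0.01 m and y of hanger_a in the frame of rack between -0.075 and 0.075 m and x of hanger_a in the frame of rack between -0.02 and 0.02 m and linear speed of each of hanger_a, hanger_b below 0.02 m/s and x of drip_tray in the frame of hanger_b above 0.06 m and z of hanger_b in the frame of rack between 0.003 and 0.01 m and y of hanger_b in the frame of rack between -0.075 and 0.075 m and x of hanger_b in the frame of rack between -0.02 and 0.02 m); the robot touches nothing.
It fails at once if the hanger that was already right is moved by more than 20 mm ((x of drip_tray in the frame of rack above 0 m and distance of hanger_a from where it was at the start of the episode above 0.02 m) or (x of drip_tray in the frame of rack below 0 m and distance of hanger_b from where it was at the start of the episode above 0.02 m)).
It fails at once if the drip tray is shifted by more than 30 mm (distance of drip_tray from where it was at the start of the episode above 0.03 m).
It also fails if it takes over 40 s, if anything falls off the work surface, if the arm or the gripper's body presses on something with over 40 N, if the wrist force passes 120 N, or if a joint passes its speed limit or range.

## Working session

There is one attempt and no reset: what is moved stays moved. The work goes in short steps, Python scripts to look and compute and a shell command to move; the robot and the scene stay as the last step left them, time stands still between calls to the robot, and variables do not carry over. Pictures are saved under pics/ and viewed, at most 10 in all, crops included, and the job is handed in when it is done.

```bash
mkdir -p pics; cat > h.py <<'E'
import numpy as np,cv2,pickle
from scipy.spatial.transform import Rotation as R
def grab(n,tag):
    from bench import vision
    f=vision.grab_frame(n); cv2.imwrite(f'pics/{tag}.png',f['img']); pickle.dump(f,open(f'pics/{tag}.pkl','wb')); return f
def load(tag): return pickle.load(open(f'pics/{tag}.pkl','rb'))
def ray(f,u,v):
    fl=240/np.tan(np.radians(f['fovy'])/2); T=np.array(f['world_from_camera'])
    d=T[:3,:3]@np.array([(u-f['cx'])/fl,-(v-f['cy'])/fl,-1]); return T[:3,3],d/np.linalg.norm(d)
def onz(f,u,v,z):
    o,d=ray(f,u,v); return o+d*(z-o[2])/d[2]
def proj(f,p):
    fl=240/np.tan(np.radians(f['fovy'])/2); T=np.array(f['world_from_camera'])
    c=T[:3,:3].T@(np.array(p)-T[:3,3]); return f['cx']+fl*c[0]/-c[2], f['cy']-fl*c[1]/-c[2]
E
python3 - <<'E'
from h import *
from bench import status
for n in ('scene','top'):
    f=grab(n,n+'0'); print(n,{k:v for k,v in f.items() if k!='img'})
print(status.get_obs())
E
```

```text
scene {'fovy': 44.11827042414005, 'cx': 321.075357371065, 'cy': 241.5996900026904, 'world_from_camera': array([[ 7.42216064e-01,  4.01671341e-01, -5.36447060e-01,
         5.37195371e-02],
       [-6.70160012e-01,  4.43743157e-01, -5.94960141e-01,
        -5.13597138e-01],
       [-9.33725742e-04,  8.01094342e-01,  5.98537370e-01,
         6.39770748e-01],
       [ 0.00000000e+00,  0.00000000e+00,  0.00000000e+00,
         1.00000000e+00]])}
top {'fovy': 55.65317253135714, 'cx': 322.4924952489167, 'cy': 243.0687552482439, 'world_from_camera': array([[-0.00473674,  0.99832292, -0.05769674,  0.55319275],
       [-0.99963564, -0.00626041, -0.02625619,  0.06914735],
       [-0.02657336,  0.05755135,  0.99798883,  1.02841085],
       [ 0.        ,  0.        ,  0.        ,  1.        ]])}
{'clock': 0.1, 'joints': array([-1.28809973,  0.47769363,  0.02234115,  1.55634249, -0.01149827,
        1.10929323, -0.08310245]), 'qvel': array([ 0.00080087, -0.00330723,  0.00115101, -0.00453191, -0.00146529,
        0.00219992,  0.00215158]), 'tau': array([ 4.86031466e-03, -5.97761965e+01,  1.61400698e+00, -2.81952685e+01,
        1.28569620e-02,  5.04866344e-03,  2.34519369e-06]), 'tcp_pos': array([0.25693313, 0.6236186 , 0.23044313]), 'orientation': array([-6.09894139e-01, -3.08162132e+00,  2.50754734e-03]), 'contact_force': array([-0.5213909 , -0.50775792, -1.10431585]), 'moment': array([-0.02209658,  0.00959771, -0.0085561 ]), 'gripper_force': 0.0, 'grip_width': 0.08518050858537726}
```

View pics/scene0.png

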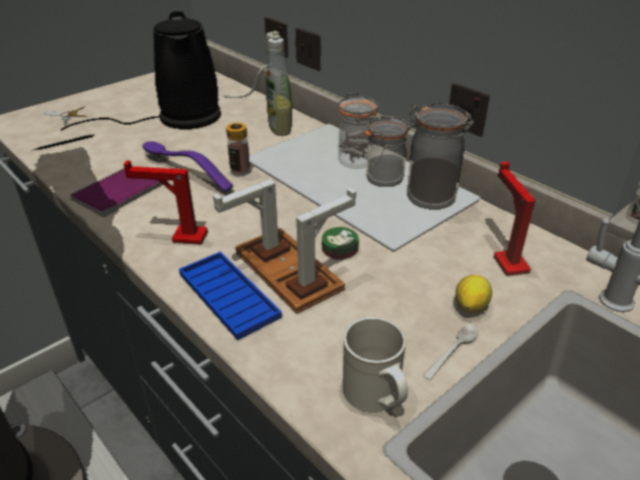

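View pics/top0.png

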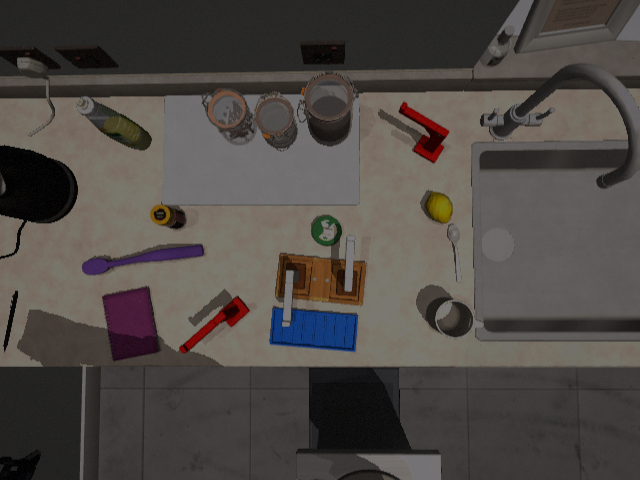

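The scene view shows two white hangers in the rack. One has its stem at scene (262,220) with the arm going to the blue tray (tip 220,200). The other has its stem at scene (306,255) with the arm going to the green pot (tip 350,195), at about (349,265) in the top view. The red look-alikes at (185,205) and (515,215) are no part of the job. The hanger at (306,255) is the mirrored one, so I'll check it in a crop and measure.

```bash
python3 - <<'E'
from h import *
s,t=load('scene0'),load('top0')
a=cv2.resize(s['img'][170:310,200:370],None,fx=2.3,fy=3.4*2.3/3.4,interpolation=cv2.INTER_CUBIC)
b=cv2.resize(t['img'][205:355,260:380],None,fx=3,fy=3,interpolation=cv2.INTER_CUBIC)
H=max(a.shape[0],b.shape[0]); pad=lambda i:cv2.copyMakeBorder(i,0,H-i.shape[0],0,0,0)
cv2.imwrite('pics/crop0.png',np.hstack([pad(a),pad(b)]))
hsv=cv2.cvtColor(t['img'],cv2.COLOR_BGR2HSV)
roi=np.zeros(hsv.shape[:2],np.uint8); roi[205:355,260:380]=255
def rect(name,m,z):
    m=cv2.bitwise_and(m,roi); cs,_=cv2.findContours(m,cv2.RETR_EXTERNAL,cv2.CHAIN_APPROX_NONE)
    for c in cs:
        if cv2.contourArea(c)<80: continue
        w=np.array([onz(t,u,v,z)[:2] for u,v in c[:,0,:].astype(float)],np.float32)
        print(name,cv2.boundingRect(c),cv2.contourArea(c),cv2.minAreaRect(w))
rect('blue',cv2.inRange(hsv,(100,120,60),(130,255,255)),.014)
rect('green',cv2.inRange(hsv,(45,60,30),(90,255,255)),.024)
br=cv2.inRange(hsv,(5,90,30),(20,255,255)); rect('brown',cv2.morphologyEx(br,cv2.MORPH_CLOSE,np.ones((15,15))),.016)
rect('white',cv2.inRange(hsv,(0,0,135),(180,38,255)),.146)
from bench import status
o=status.get_obs(); print(R.from_rotvec(o['orientation']).as_matrix().round(3))
E
```

```text
blue (270, 308, 88, 44) 2842.5 ((0.4213194251060486, 0.11697401106357574), (0.19010093808174133, 0.0800405740737915), 85.03890991210938)
green (312, 216, 29, 30) 637.0 ((0.640296220779419, 0.08767865598201752), (0.06287295371294022, 0.06278099119663239), 44.701507568359375)
brown (275, 254, 91, 52) 3660.0 ((0.5314961075782776, 0.10081534832715988), (0.19395022094249725, 0.09653037786483765), 83.75502014160156)
[[-0.925  0.381 -0.001]
 [ 0.381  0.925 -0.002]
 [-0.    -0.002 -1.   ]]
```

View pics/crop0.png

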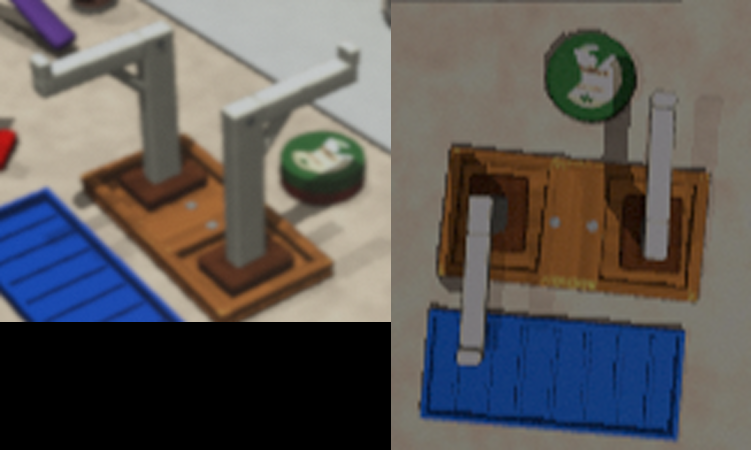

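The crop confirms it: the right-hand hanger (top view 349,265) has its arm towards the green pot, and the left one's arm is over the blue tray. The rack measures 194 x 96.5 mm and the tray 190 x 80 mm, which matches the given sizes. Next I'll measure the mirrored hanger's arm and stem.

```bash
python3 - <<'E'
from h import *
s,t=load('scene0'),load('top0')
i=t['img']; print(i[260,349],i[280,348],i[300,288],i[250,340])
m=(cv2.inRange(cv2.cvtColor(i,cv2.COLOR_BGR2HSV),(0,0,105),(180,22,255)))
k=np.zeros_like(m); k[228:300,338:360]=m[228:300,338:360]; k[262:335,275:300]=m[262:335,275:300]
cs,_=cv2.findContours(k,cv2.RETR_EXTERNAL,cv2.CHAIN_APPROX_NONE)
for c in cs:
    if cv2.contourArea(c)<60: continue
    w=np.array([onz(t,u,v,.146)[:2] for u,v in c[:,0,:].astype(float)],np.float32)
    r=cv2.minAreaRect(w); print(cv2.boundingRect(c),cv2.contourArea(c),r,cv2.boxPoints(r).round(4).tolist())
# foot (dark brown) of wrong hanger
h=cv2.cvtColor(i,cv2.COLOR_BGR2HSV)
print(h[280,338],h[285,335],h[280,325])
# scene: stem top corners; crop scale 2.3 offset (200,170)
for q in [(225,112),(247,120),(268,108),(243,100)]:
    print(q,onz(s,200+q[0]/2.3,170+q[1]/2.3,.146)[:2].round(4))
E
```

```text
[121 119 122] [124 122 123] [123 120 123] [110 122 124]
(283, 271, 10, 50) 269.0 ((0.5034425258636475, 0.16019417345523834), (0.01364732813090086, 0.09452810138463974), 86.35343933105469) [[0.45579999685287476, 0.15639999508857727], [0.5501999855041504, 0.15039999783039093], [0.5509999990463257, 0.164000004529953], [0.45669999718666077, 0.17000000178813934]]
(345, 236, 10, 55) 307.5 ((0.5654223561286926, 0.0408811941742897), (0.013632664456963539, 0.10531774908304214), 86.49921417236328) [[0.5123999714851379, 0.037300001829862595], [0.6176000237464905, 0.030899999663233757], [0.618399977684021, 0.04450000077486038], [0.5133000016212463, 0.05090000107884407]]
[  9 180  34] [ 14 182 109] [ 14  60 102]
(225, 112) [0.5086 0.0419]
(247, 120) [0.5132 0.0257]
(268, 108) [0.532  0.0268]
(243, 100) [0.5261 0.0445]
```

```bash
python3 -m handwheel '[{"dp":[0,0,-0.03],"delta_rot":[0,0,0]},{"dp":[-0.047,-0.044,-0.03],"delta_rot":[0,0,-0.03]},{"dp":[-0.09,-0.083,-0.03],"delta_rot":[0,0,-0.06]},{"dp":[-0.132,-0.122,-0.03],"delta_rot":[0,0,-0.1]},{"dp":[-0.174,-0.161,-0.03],"delta_rot":[0,0,-0.13]},{"dp":[-0.216,-0.2,-0.03],"delta_rot":[0,0,-0.16]},{"dp":[-0.258,-0.239,-0.03],"delta_rot":[0,0,-0.2]},{"dp":[-0.3,-0.278,-0.03],"delta_rot":[0,0,-0.23]},{"dp":[-0.342,-0.317,-0.03],"delta_rot":[0,0,-0.26]},{"dp":[-0.384,-0.356,-0.03],"delta_rot":[0,0,-0.29]},{"dp":[-0.426,-0.395,-0.03],"delta_rot":[0,0,-0.33]},{"dp":[-0.469,-0.435,-0.03],"delta_rot":[0,0,-0.33]}]' 1
python3 -m handwheel '[{"dp":[0,0,0],"delta_rot":[0,0,0]},{"dp":[0,0,0],"delta_rot":[0,0,0]}]'
python3 - <<'E'
from h import *
from bench import status
o=status.get_obs(); print(o['joints'],o['tcp_pos'],R.from_rotvec(o['orientation']).as_matrix().round(3),o['clock'])
f=grab('wrist','w1'); print({k:v for k,v in f.items() if k!='img'})
E
```

```text
clock: 1.6
tcp_pos: [0.5253, 0.0417, 0.2612]
orientation: [-0.094, -3.14, -0.0]
contact_force: [0.3, 0.4, -0.1]
grip_width: 0.0853
gripper_force: 0.0
clock: 1.85
tcp_pos: [0.5246, 0.0437, 0.2609]
orientation: [-0.096, -3.139, -0.0]
contact_force: [-1.4, 0.8, -0.6]
grip_width: 0.0851
gripper_force: 0.0
[-0.4725097   0.20344323  0.31606876  1.89085645 -0.07261332  1.0591076
  1.38288389] [0.5246448  0.04369958 0.26092275] [[-0.998  0.061 -0.001]
 [ 0.061  0.998  0.   ]
 [ 0.001  0.    -1.   ]] 1.85
{'fovy': 65.70646984690485, 'cx': 325.5160081771261, 'cy': 235.27767927338962, 'world_from_camera': array([[ 6.07832906e-02, -9.56309801e-01, -2.85966706e-01,
         4.52145571e-01],
       [ 9.98150861e-01,  5.83788563e-02,  1.69342143e-02,
         4.76231298e-02],
       [ 5.00054131e-04, -2.86467231e-01,  9.58089910e-01,
         4.04245384e-01],
       [ 0.00000000e+00,  0.00000000e+00,  0.00000000e+00,
         1.00000000e+00]])}
```

View pics/w1.png

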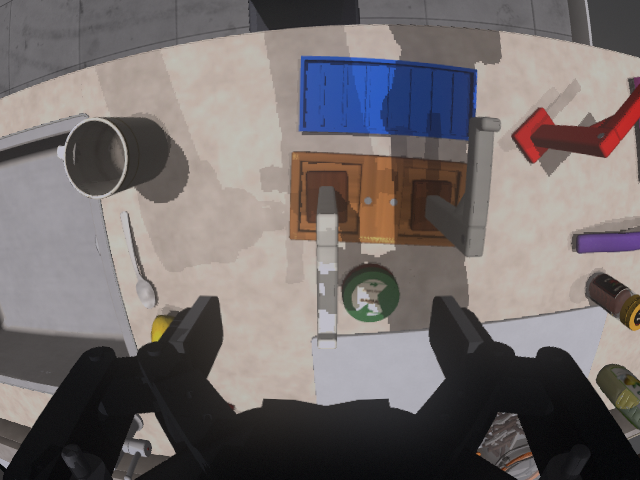

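The wrist view shows the target hanger's outer stem-top edge at about (327,213) and its arm tip at (327,345). The pads sit symmetric about u≈326.

```bash
python3 - <<'E'
from h import *
f=load('w1'); fl=240/np.tan(np.radians(f['fovy'])/2); T=np.array(f['world_from_camera'])
def fz(u,v,z):
    x,y=u-f['cx'],v-f['cy']; r=np.hypot(x,y); th=r/fl
    d=T[:3,:3]@np.array([np.sin(th)*x/r,-np.sin(th)*y/r,-np.cos(th)]); return T[:3,3]+d*(z-T[2,3])/d[2]
for p,z in [((318,213),.146),((336,213),.146),((327,345),.157),((292,152),.016),((466,164),.016),((290,239),.016),((463,246),.016)]: print(p,fz(*p,z).round(4))
E
```

```text
(318, 213) [0.5123 0.0387 0.146 ]
(336, 213) [0.5131 0.0515 0.146 ]
(327, 345) [0.616  0.0389 0.157 ]
(292, 152) [0.4756 0.0114 0.016 ]
(466, 164) [0.4961 0.1991 0.016 ]
(290, 239) [0.5699 0.0016 0.016 ]
(463, 246) [0.5906 0.1983 0.016 ]
```

```bash
python3 -m handwheel '[{"dp":[0,0,0.04],"delta_rot":[0,0,0]},{"dp":[0,0,0.08],"delta_rot":[0,0,0]},{"dp":[0,0,0.11],"delta_rot":[0,0,0]},{"dp":[-0.001,0,0.135],"delta_rot":[0,0,0]},{"dp":[-0.001,0,0.155],"delta_rot":[0,0,0]},{"dp":[-0.001,0,0.155],"delta_rot":[0,0,0]},{"dp":[-0.001,0,0.155],"delta_rot":[0,0,0]}]' 1
python3 -m handwheel '[{"dp":[0,0,0],"delta_rot":[0,0,0]},{"dp":[0,0,0],"delta_rot":[0,0,0]},{"dp":[0,0,0],"delta_rot":[0,0,0]},{"dp":[0,0,0],"delta_rot":[0,0,0]},{"dp":[0,0,0],"delta_rot":[0,0,0]},{"dp":[0,0,0],"delta_rot":[0,0,0]},{"dp":[0,0,0],"delta_rot":[0,0,0]},{"dp":[0,0,0],"delta_rot":[0,0,0]}]' 0 60
```

```text
clock: 2.78
tcp_pos: [0.5264, 0.0442, 0.107]
orientation: [0.093, 3.139, 0.001]
contact_force: [0.8, -0.1, 0.3]
grip_width: 0.0857
gripper_force: 0.0
clock: 3.78
tcp_pos: [0.5263, 0.0434, 0.1064]
orientation: [0.095, 3.14, 0.0]
contact_force: [-0.0, 1.5, 4.1]
grip_width: 0.015
gripper_force: 59.0
```

Gripped, with the width at about 16 mm. Next is a lift of 75 mm.

```bash
python3 -m handwheel '[{"dp":[0,0,-0.01],"delta_rot":[0,0,0]},{"dp":[0,0,-0.025],"delta_rot":[0,0,0]},{"dp":[0,0,-0.045],"delta_rot":[0,0,0]},{"dp":[0,0,-0.065],"delta_rot":[0,0,0]},{"dp":[0,0,-0.075],"delta_rot":[0,0,0]},{"dp":[0,0,-0.075],"delta_rot":[0,0,0]},{"dp":[0,0,-0.075],"delta_rot":[0,0,0]}]'
python3 - <<'E'
from h import *
a=grab('scene','s2')['img'][130:310,180:400]; b=grab('wrist','w2')['img']
cv2.imwrite('pics/c2.png',np.hstack([cv2.resize(a,(396,324)),cv2.resize(b,(400,300))[:, :] if 0 else cv2.resize(b,(400,324))]))
E
```

```text
clock: 4.65
tcp_pos: [0.5255, 0.0432, 0.1808]
orientation: [-0.095, -3.139, 0.0]
contact_force: [-0.4, -0.4, -1.7]
grip_width: 0.0151
gripper_force: 58.6
```

View pics/c2.png

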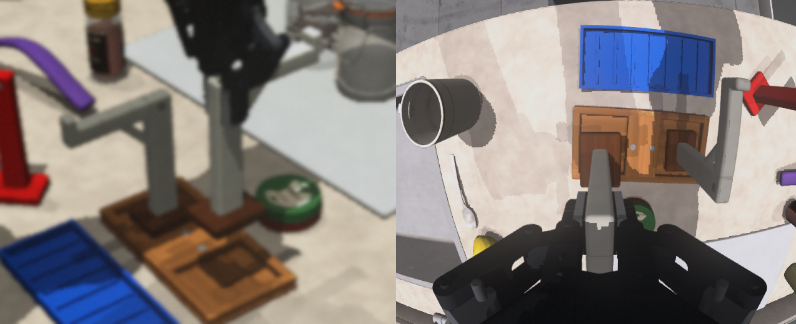

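The hanger hangs upright in the grip: its foot is clear of the rack, and the neighbour is untouched. I'll turn it clockwise, so the arm sweeps on the side away from the neighbour.

```bash
python3 -m handwheel '[{"dp":[0,0,0],"delta_rot":[0,0,0.1]},{"dp":[0,0,0],"delta_rot":[0,0,0.25]},{"dp":[0,0,0],"delta_rot":[0,0,0.4]},{"dp":[0,0,0],"delta_rot":[0,0,0.55]},{"dp":[0,0,0],"delta_rot":[0,0,0.7]},{"dp":[0,0,0],"delta_rot":[0,0,0.85]},{"dp":[0,0,0],"delta_rot":[0,0,1.0]},{"dp":[0,0,0],"delta_rot":[0,0,1.15]},{"dp":[0,0,0],"delta_rot":[0,0,1.3]},{"dp":[0,0,0],"delta_rot":[0,0,1.45]},{"dp":[0,0,0],"delta_rot":[0,0,1.55]},{"dp":[0,0,0],"delta_rot":[0,0,1.6]}]'
python3 -m handwheel '[{"dp":[0,0,0],"delta_rot":[0,0,0.1]},{"dp":[0,0,0],"delta_rot":[0,0,0.25]},{"dp":[0,0,0],"delta_rot":[0,0,0.4]},{"dp":[0,0,0],"delta_rot":[0,0,0.55]},{"dp":[0,0,0],"delta_rot":[0,0,0.7]},{"dp":[0,0,0],"delta_rot":[0,0,0.85]},{"dp":[0,0,0],"delta_rot":[0,0,1.0]},{"dp":[0,0,0],"delta_rot":[0,0,1.15]},{"dp":[0,0,0],"delta_rot":[0,0,1.3]},{"dp":[0,0,0],"delta_rot":[0,0,1.45]},{"dp":[0,0,0],"delta_rot":[0,0,1.55]},{"dp":[0,0,0],"delta_rot":[0,0,1.59]}]'
python3 -m handwheel '[{"dp":[0,0,0],"delta_rot":[0,0,0]},{"dp":[0,0,0],"delta_rot":[0,0,0]},{"dp":[0,0,0],"delta_rot":[0,0,0]}]'
python3 - <<'E'
from h import *
from bench import status
o=status.get_obs(); print(o['joints'],R.from_rotvec(o['orientation']).as_matrix().round(3))
a=grab('scene','s3')['img'][130:310,180:400]; b=grab('wrist','w3')['img']
cv2.imwrite('pics/c3.png',np.hstack([cv2.resize(a,(396,324)),cv2.resize(b,(400,324))]))
E
```

```text
clock: 6.25
tcp_pos: [0.5257, 0.0432, 0.1807]
orientation: [-2.321, -2.117, 0.002]
contact_force: [-0.4, -0.4, -0.5]
grip_width: 0.0152
gripper_force: 58.5
clock: 7.75
tcp_pos: [0.5257, 0.0433, 0.1808]
orientation: [3.136, -0.173, -0.001]
contact_force: [-0.4, 0.1, -1.4]
grip_width: 0.0154
gripper_force: 58.5
clock: 8.12
tcp_pos: [0.526, 0.0432, 0.1813]
orientation: [-3.137, 0.171, -0.0]
contact_force: [-0.6, -0.1, -1.3]
grip_width: 0.0157
gripper_force: 58.5
[-0.99857922  0.47415279  1.05324037  2.00361802 -0.50821572  0.95429913
 -1.36498258] [[ 0.994 -0.108  0.   ]
 [-0.108 -0.994  0.   ]
 [-0.    -0.    -1.   ]]
```

View pics/c3.png

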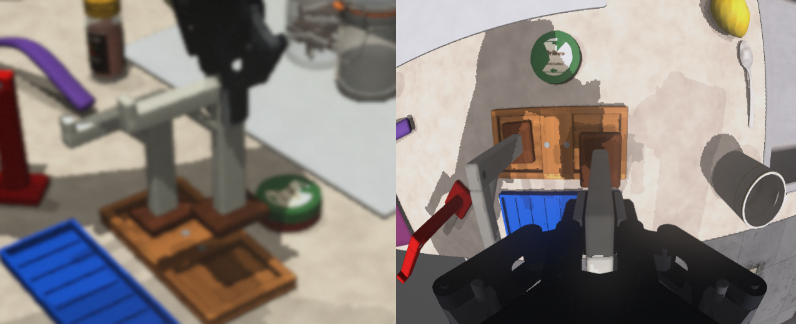

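The arm now points over the tray and the yaw is square to the rack. I'll lower it with a 2.5 mm shift towards the pocket centre.

```bash
python3 -m handwheel '[{"dp":[0,-0.0025,0.015],"delta_rot":[0,0,0]},{"dp":[0,-0.0025,0.03],"delta_rot":[0,0,0]},{"dp":[0,-0.0025,0.045],"delta_rot":[0,0,0]},{"dp":[0,-0.0025,0.055],"delta_rot":[0,0,0]},{"dp":[0,-0.0025,0.062],"delta_rot":[0,0,0]},{"dp":[0,-0.0025,0.067],"delta_rot":[0,0,0]},{"dp":[0,-0.0025,0.07],"delta_rot":[0,0,0]},{"dp":[0,-0.0025,0.072],"delta_rot":[0,0,0]},{"dp":[0,-0.0025,0.074],"delta_rot":[0,0,0]},{"dp":[0,-0.0025,0.0745],"delta_rot":[0,0,0]},{"dp":[0,-0.0025,0.0745],"delta_rot":[0,0,0]}]'
python3 - <<'E'
from h import *
a=grab('scene','s4')['img'][130:310,180:400]; b=grab('wrist','w4')['img']
cv2.imwrite('pics/c4.png',np.hstack([cv2.resize(a,(396,324)),cv2.resize(b,(400,324))]))
E
```

```text
clock: 9.6
tcp_pos: [0.5264, 0.0457, 0.1069]
orientation: [-3.137, 0.171, -0.0]
contact_force: [0.1, 0.3, -1.6]
grip_width: 0.0153
gripper_force: 58.5
```

View pics/c4.png

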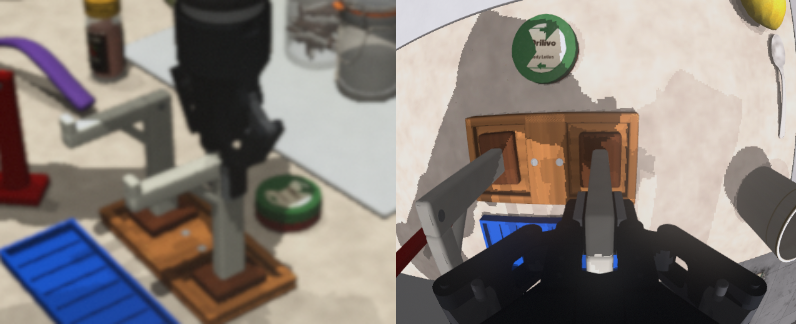

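The foot is inside its pocket. I'll ease it down to contact.

```bash
python3 -m handwheel '[{"dp":[0,0,0.0007],"delta_rot":[0,0,0]},{"dp":[0,0,0.0012],"delta_rot":[0,0,0]},{"dp":[0,0,0.0012],"delta_rot":[0,0,0]},{"dp":[0,0,0.0012],"delta_rot":[0,0,0]}]'
```

```text
clock: 10.2
tcp_pos: [0.5266, 0.0455, 0.1064]
orientation: [-3.136, 0.172, -0.001]
contact_force: [-2.9, 0.1, 9.1]
grip_width: 0.0157
gripper_force: 60.2
```

Contact at 9 N, so it is seated. I'll release and lift away.

```bash
python3 -m handwheel '[{"dp":[0,0,0],"delta_rot":[0,0,0]},{"dp":[0,0,0],"delta_rot":[0,0,0]},{"dp":[0,0,0],"delta_rot":[0,0,0]},{"dp":[0,0,0],"delta_rot":[0,0,0]},{"dp":[0,0,0],"delta_rot":[0,0,0]},{"dp":[0,0,0],"delta_rot":[0,0,0]},{"dp":[0,0,0],"delta_rot":[0,0,0]}]' 1
python3 -m handwheel '[{"dp":[0,0,-0.01],"delta_rot":[0,0,0]},{"dp":[0,0,-0.03],"delta_rot":[0,0,0]},{"dp":[0,0,-0.06],"delta_rot":[0,0,0]},{"dp":[0,0,-0.1],"delta_rot":[0,0,0]},{"dp":[0,0,-0.14],"delta_rot":[0,0,0]},{"dp":[0,0,-0.17],"delta_rot":[0,0,0]},{"dp":[0.03,0,-0.17],"delta_rot":[0,0,0]},{"dp":[0.07,0,-0.17],"delta_rot":[0,0,0]},{"dp":[0.12,0,-0.17],"delta_rot":[0,0,0]},{"dp":[0.15,0,-0.17],"delta_rot":[0,0,0]},{"dp":[0.15,0,-0.17],"delta_rot":[0,0,0]},{"dp":[0.15,0,-0.17],"delta_rot":[0,0,0]}]'
python3 - <<'E'
from h import *
a=grab('scene','s5')['img'][130:310,180:400]; b=grab('wrist','w5')['img']
cv2.imwrite('pics/c5.png',np.hstack([cv2.resize(a,(396,324)),cv2.resize(b,(400,324))]))
E
```

```text
clock: 11.08
tcp_pos: [0.5263, 0.0457, 0.1056]
orientation: [-3.137, 0.172, -0.0]
contact_force: [-0.7, -0.7, 0.2]
grip_width: 0.0855
gripper_force: 0.0
clock: 12.58
tcp_pos: [0.6748, 0.029, 0.2765]
orientation: [3.137, -0.173, 0.0]
contact_force: [0.1, 0.1, -0.0]
grip_width: 0.0856
gripper_force: 0.0
```

View pics/c5.png

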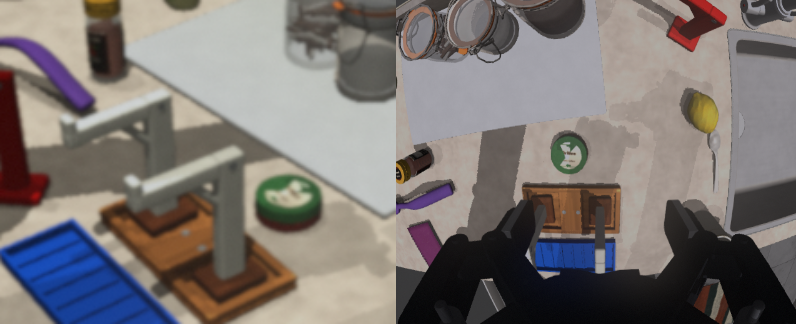

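Both hangers stand upright with their arms over the tray, and the gripper is clear.

```bash
python3 -c "
from bench import r
print(r.hand_in())"
```

```text
the job is handed in; nothing more can be done
None
```

I gave the mirrored hanger a half turn and set it back upright in its pocket, so both arms now reach over the drip tray; the gripper let go and backed clear, and the job was handed in at about 13 s (no verdict was returned).

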